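# Tip two standing waffles flat on the board

### The job

Two waffles were stood on edge along the left side of the wooden cutting board to cool. Push each one gently near its top so that it tips over to the right and lies flat on the board, the two side by side and neither on top of the other. Only push them, do not grip or lift them, leave the board about where it is, and leave the mandarin, the egg and the plum alone.

Things in the scene. Friction and masses are not known exactly. Their poses are not given: they have to be found in the camera images.
- waffle_one: One of the two golden grid waffles standing on edge on the board (it may be the nearer or the farther): 81 mm high, 97 wide, 29 thick, about 82 g. Origin: middle of its right broad face, 40 mm above the board's top. z: through the thickness, to the left (+y within 0.3 rad) at the start; x: up at the start; y: its width. Tips right about its lower edge, by itself once the top has gone 30 mm.
- waffle_two: One of the two golden grid waffles standing on edge on the board (it may be the nearer or the farther): 81 mm high, 99 wide, 30 thick, about 85 g. Origin: middle of its right broad face, 40 mm above the board's top. z: through the thickness, to the left (+y within 0.3 rad) at the start; x: up at the start; y: its width. Tips right about its lower edge, by itself once the top has gone 30 mm.
- board: Beech cutting board lying loose, 222 mm wide, 306 long (the long way away from the robot), 16 thick, 0.62 kg. Origin: centre of its underside. z up; y along its length, away from the robot; x across, to the robot's right. Use its part from y -150 to +118 mm. The waffles stand at x about -10 to -105 mm; right of them it is free for them to lie on.
- iron_grip (a point): Middle of the black grip bar of the big steel waffle iron, fixed, an obstacle to keep clear of: it overhangs the table just right of the board. Bar and its two arms lie between 0.16 and 0.23 m height, at world y under 0.08 and x from 0.30 to 0.58.
- mandarin: Bystander: mandarin, 63 mm across and 52 mm high, on the table to the right of the board, between it and the steel waffle iron. Origin: centre of its underside.
- egg: Bystander: brown hen egg, 57 x 44 mm and 43 mm high, lying on the table to the right of the board's far part. Origin: centre of its underside.
- plum: Bystander: dark plum, 49 mm across, 46 mm high, on the table beyond the far end of the board. Origin: centre of its underside.

How it is judged:
By the outcome, as a careful person would: the job done as asked, in the order asked, and still so for the second after the job is handed in, with the robot touching nothing.
It also fails if it takes over 38 s, if anything falls off the work surface, if the arm or the gripper's body presses on something with over 40 N, if the wrist force passes 120 N, or if a joint passes its speed limit or range.

### The arm

A 6-joint arm with a two-finger parallel gripper is mounted at the origin on the work surface; the furniture and walls round the work are solid. World frame = base frame: x ahead of the robot, y to its left, z up, the work surface at z = 0. Lengths are in m, angles in rad, forces in N, time in s.
With the tool pointing down it reaches from about 0.35 to 0.775 m from the base axis. Payload 5.5 kg.
Tool frame: the origin (TCP) lies midway between the tips of the shut fingers; the grasp point (between the pads) lies 19 mm behind it; z points along the fingers, y is the line along which they close (so a half turn about z gives the same grasp; the last joint's range is limited). The gripper opens to 85 mm and grips with 20 to 120 N. Pads are 22 mm wide; open, the fingers measure 114 mm over their backs; the gripper's body (76 mm by 85 mm) begins 54 mm behind the grasp point. The pads swing forward as they close: fully open they stand 13 mm farther back than shut.
Start: joints at [1.159, 0.313, 0.046, 1.304, 0, 1.431], TCP at [0.154, 0.554, 0.231] pointing down, gripper open.
Joint ranges: [-2.76, 2.76], [-0.86, 1.69], [-1.03, 1.26], [-2.2, 2.34], [-1.47, 1.5], [-3.14, 3.14]. Speed limits (rad/s): [2.57, 2.57, 3.14, 3.14, 3.14, 3.14].

### API

Orientations are given as a unit quaternion [w, x, y, z].
In Python, from workcell import env gives the robot as it stands. The module is installed in compiled form; this text tells all that it offers.
- The arm moves only by the tool carry_out, never from a script. Its argument "series" is a list of rows, each an object with "delta_rot": the turn, a rotation vector about the world's x, y, z normalised to -1 to 1, where 1 is 0.1 rad, a list of three; "travel": the shift along the world's x, y, z normalised to -1 to 1, where 1 is 0.025 m, a list of three; "fingers": the closure, from -1 (fully open) to 1 (shut). In form: [{"delta_rot": [ax, ay, az], "travel": [tx, ty, tz], "fingers": fingers}, ...]. A call has 1 to 5 rows; each row shifts and turns the commanded pose from where the row before left it; what a row does not reach is not made up. A row lasts 1/8 s, in which the tool goes at most 62.5 mm and 10.7 degrees, less where a joint would pass 70% of its speed; a pose out of reach is approached as far as the arm can. A call with a number of a shift or a turn outside -1 to 1 is refused whole. A call with a gripper value outside its range is refused whole. The fingers move at their own pace and stop on an object; "squeeze" is the grip in N (left out, the last holds). Time passes only in rows, so rows that do not move let the fingers close. It gives the time, the measured TCP pose, the force, the opening and the grip force at its end, in the units of the state.
- env.get_state(): the state, without advancing time (a new reading comes with each control period).
- env.read_camera(name): name is "scene" or "top" or "wrist"; returns a dict with "color" (400x640x3 uint8, red, green, blue), "fx", "fy", "cx", "cy" (pixels), "D" ([k1, k2, p1, p2, k3] as OpenCV has them; the pictures are not rectified), "world_from_camera" (4x4, takes a point from camera to world coordinates); the wrist camera has in their place "hand_eye" (4x4, takes a point from camera to tool coordinates, whose origin is the TCP and whose axes are the flange's). Camera axes: x right, y up, looking along -z (the intrinsics and any distortion apply to the point x, -y, -z); pixel columns grow to the right and rows downward; lengths in m; the calibration is good to about 2 mm. A picture is of the moment at which its call begins: read the wrist's pose just before it. There is no depth.
- env.hand_in(): hands the job in; it is judged then, once.
The state is a dict: "clock": time; "joint_pos": joint angles; "qvel": joint speeds; "tau": joint torques, N m; "tcp_pos": TCP position; "orientation": TCP orientation; "wrist_force": force on the tool from outside, world axes, zero at the start; "ft_torque": the same for the moment, N m; "finger_gap": finger opening in m; "grip_force": force on a finger pad.
Only numpy, scipy, OpenCV 4.12 (cv2) and the standard library are available. Lean on these libraries where they do the work, as an engineer would, in place of code of your own. Each camera call takes 0.05 s, during which the arm holds its last target. There are 200 camera calls.

## Working session

There is one attempt and no reset: what is moved stays moved. The work goes in short steps, Python scripts to look and compute and a tool call to move; the robot and the scene stay as the last step left them, time stands still between calls to the robot, and variables do not carry over. Pictures are saved under pics/ and viewed, at most 10 in all, crops included, and the job is handed in when it is done.

Besides the shell and the picture viewer there is one more tool, called after "Emit:" by a JSON object that holds its "api" and its "payload", one argument or row to a line. carry_out: Moves the arm, as the interface text tells. Its arguments: {"type":"object","properties":{"series":{"type":"array","items":{"type":"object","properties":{"delta_rot":{"type":"array","items":{"type":"number"}},"travel":{"type":"array","items":{"type":"number"}},"fingers":{"type":"number"}}}},"squeeze":{"type":"number"}},"required":["series"]}

```bash
mkdir -p pics; cat > h.py <<'E'
import numpy as np, cv2
from workcell import env
def cam(n):
    s=env.get_state(); c=env.read_camera(n)
    if n=="wrist":
        from scipy.spatial.transform import Rotation as R
        q=s["orientation"]; T=np.eye(4); T[:3,:3]=R.from_quat([q[1],q[2],q[3],q[0]]).as_matrix(); T[:3,3]=s["tcp_pos"]
        c["world_from_camera"]=T@np.array(c["hand_eye"])
    return c
def save(c,f): cv2.imwrite(f,np.ascontiguousarray(c["color"][:,:,::-1]))
def ray(c,uv):
    K=np.array([[c["fx"],0,c["cx"]],[0,c["fy"],c["cy"]],[0,0,1]])
    p=cv2.undistortPoints(np.array([[uv]],float),K,np.array(c["D"],float))[0,0]
    T=np.array(c["world_from_camera"]); d=T[:3,:3]@np.array([p[0],-p[1],-1.]); return T[:3,3],d/np.linalg.norm(d)
def atz(c,uv,z):
    o,d=ray(c,uv); return o+d*(z-o[2])/d[2]
def tri(c1,a,c2,b):
    o,d=ray(c1,a);p,e=ray(c2,b)
    t=np.linalg.lstsq(np.c_[d,-e],p-o,rcond=None)[0]; x=o+d*t[0];y=p+e*t[1]; return (x+y)/2,np.linalg.norm(x-y)
E
python3 - <<'E'
from h import *
import pickle
D={}
for n in("top","scene"):
    D[n]=cam(n); save(D[n],f"pics/{n}0.png"); print(n,np.round(D[n]["world_from_camera"],3).tolist())
pickle.dump(D,open("d0.pkl","wb"))
s=env.get_state(); print(s["clock"],s["tcp_pos"],s["orientation"],s["wrist_force"],s["finger_gap"])
E
```

```text
top [[-0.018, 0.991, -0.132, 0.494], [-1.0, -0.018, 0.001, 0.075], [-0.001, 0.132, 0.991, 0.981], [0.0, 0.0, 0.0, 1.0]]
scene [[0.381, 0.656, -0.652, 0.037], [-0.924, 0.282, -0.257, -0.144], [0.015, 0.701, 0.713, 0.734], [0.0, 0.0, 0.0, 1.0]]
0.1 [0.15418261 0.55344625 0.23047216] [-2.33439194e-04  1.35478257e-01  9.90779947e-01 -8.27294137e-04] [-0.2012217  -0.29627039 -0.76395283] 0.08566533202184555
```

View pics/top0.png

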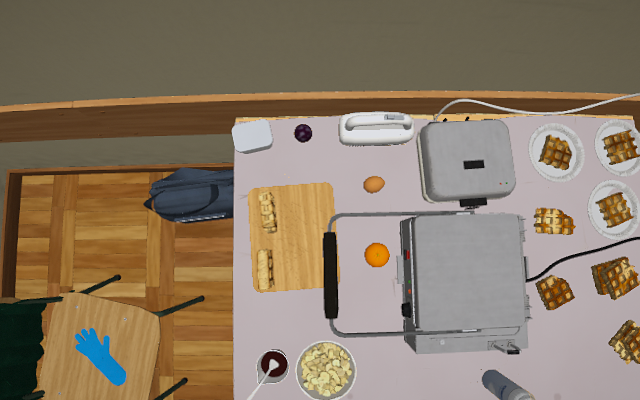

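View pics/scene0.png

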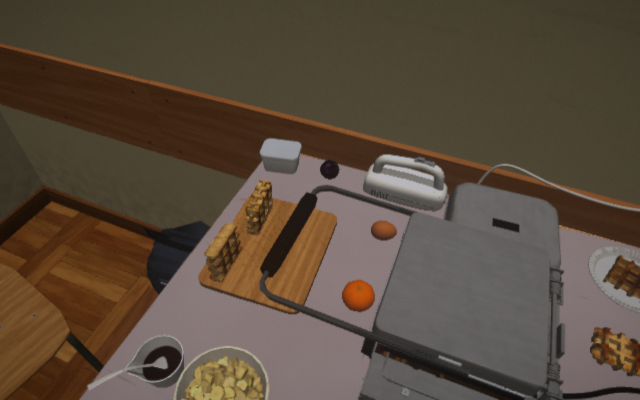

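The top view shows the board at about cols 248–340, rows 182–293. The two waffles stand near (267,212) and (265,268), and the grip bar is at (331,275). I'll enlarge both views.

```bash
python3 - <<'E'
from h import *
a=cv2.imread("pics/top0.png")[172:302,232:352]; b=cv2.imread("pics/scene0.png")[170:320,190:350]
cv2.imwrite("pics/topc.png",cv2.resize(a,None,fx=4.5,fy=4.5,interpolation=cv2.INTER_CUBIC))
cv2.imwrite("pics/scenec.png",cv2.resize(b,None,fx=4,fy=4,interpolation=cv2.INTER_CUBIC))
E
```

```text
(no output)
```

View pics/topc.png

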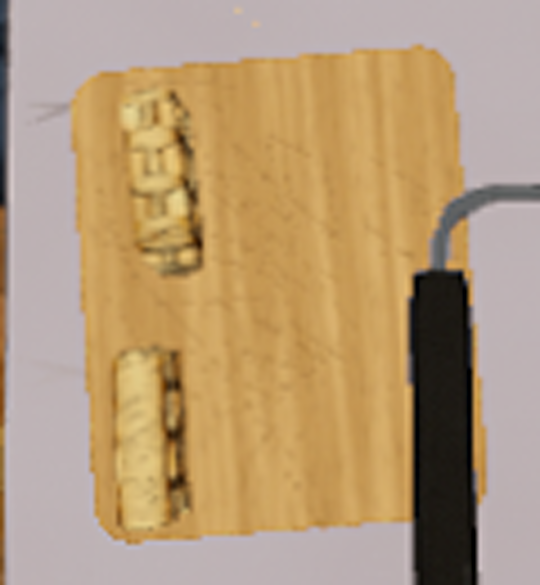

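View pics/scenec.png

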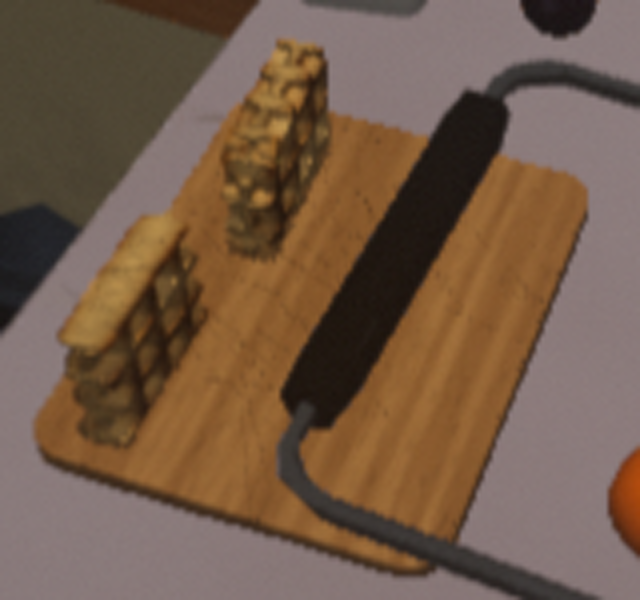

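```bash
python3 - <<'E'
from h import *
import pickle
D=pickle.load(open("d0.pkl","rb")); T,S=D["top"],D["scene"]
t=lambda u,v:(232+u/4.5-.4,172+v/4.5-.4); s=lambda u,v:(190+u/4-.4,170+v/4-.4)
P={"nFL":((118,350),(150,214)),"nFR":((165,348),(183,222)),"nNR":((168,528),(90,348)),"nNL":((118,528),(62,337)),
"fFL":((120,100),(280,40)),"fFR":((172,90),(325,46)),"fNR":((197,245),(275,150)),"fNL":((147,250),(228,150)),
"bFR":((452,50),(588,182)),"bNL":((100,540),(40,455))}
for k,(a,b) in P.items():
    x,e=tri(T,t(*a),S,s(*b)); print(k,np.round(x,3),round(e,4))
print("board top corners z.016")
for k in [(72,75),(455,45),(487,525),(95,542)]: print(np.round(atz(T,t(*k),.016),3))
print("scene board"); 
for k in [(240,95),(590,175),(430,572),(35,455)]: print(np.round(atz(S,s(*k),.016),3))
for k in [(150,272),(200,270)]: print("far base",np.round(atz(T,t(*k),.016),3))
for k in [(230,245),(280,255)]: print("far base scene",np.round(atz(S,s(*k),.016),3))
for k in [(85,435),(133,445),(205,310)]: print("near base scene",np.round(atz(S,s(*k),.016),3))
print("bar"); x=tri(T,t(440,270),S,s(485,95)); print(x)
E
```

```text
nFL [0.494 0.224 0.087] 0.0013
nFR [0.494 0.201 0.092] 0.0065
nNR [0.403 0.198 0.102] 0.0046
nNL [0.405 0.22  0.096] 0.0041
fFL [0.625 0.22  0.096] 0.0021
fFR [0.629 0.193 0.097] 0.0
fNR [0.548 0.18  0.1  ] 0.0007
fNL [0.546 0.208 0.09 ] 0.0007
bFR [0.661 0.046 0.02 ] 0.0041
bNL [0.39  0.244 0.004] 0.0078
board top corners z.016
[0.652 0.262 0.016]
[0.665 0.042 0.016]
[0.394 0.03  0.016]
[0.388 0.248 0.016]
scene board
[0.647 0.264 0.016]
[0.669 0.049 0.016]
[0.402 0.031 0.016]
[0.385 0.236 0.016]
far base [0.538 0.217 0.016]
far base [0.539 0.189 0.016]
far base scene [0.542 0.213 0.016]
far base scene [0.546 0.185 0.016]
near base scene [0.404 0.22  0.016]
near base scene [0.409 0.195 0.016]
near base scene [0.497 0.204 0.016]
bar
(array([0.52807848, 0.05725171, 0.20600225]), np.float64(2.355309941481259e-05))
```

Emit:
{"api": "carry_out", "payload": {
  "series": [
    {"delta_rot": [0,0,0.4],"travel": [0.5,-0.5,0],"fingers": 1},
    {"delta_rot": [0,0,0.7],"travel": [1,-1,0],"fingers": 1},
    {"delta_rot": [0,0,0.7],"travel": [1,-1,0],"fingers": 1},
    {"delta_rot": [0,0,0.7],"travel": [1,-1,0],"fingers": 1},
    {"delta_rot": [0,0,0.6],"travel": [1,-1,0],"fingers": 1}
  ],
  "squeeze": 20
}}

```text
clock: 0.72
tcp_pos: [0.2674, 0.4404, 0.2309]
orientation: [-0.0, -0.02, 1.0, -0.0]
wrist_force: [0.5, 0.0, -0.2]
finger_gap: -0.0003
grip_force: 0.0
```

Emit:
{"api": "carry_out", "payload": {
  "series": [
    {"delta_rot": [0,0,0],"travel": [1,-1,0],"fingers": 1},
    {"delta_rot": [0,0,0],"travel": [1,-1,0],"fingers": 1},
    {"delta_rot": [0,0,0],"travel": [1,-1,0],"fingers": 1},
    {"delta_rot": [0,0,0],"travel": [1,-1,0],"fingers": 1},
    {"delta_rot": [0,0,0],"travel": [1,-1,0],"fingers": 1}
  ]
}}

```text
clock: 1.35
tcp_pos: [0.3924, 0.3154, 0.231]
orientation: [-0.0, -0.019, 1.0, -0.0]
wrist_force: [0.0, 0.2, 0.5]
finger_gap: -0.0
grip_force: 0.0
```

Emit:
{"api": "carry_out", "payload": {
  "series": [
    {"delta_rot": [0,0,0],"travel": [0.8,-0.6,-0.6],"fingers": 1},
    {"delta_rot": [0,0,0],"travel": [0.8,-0.6,-0.8],"fingers": 1},
    {"delta_rot": [0,0,0],"travel": [0.7,-0.5,-0.8],"fingers": 1},
    {"delta_rot": [0,0,0],"travel": [0,0,-0.9],"fingers": 1},
    {"delta_rot": [0,0,0],"travel": [0,0,-0.9],"fingers": 1}
  ]
}}

```text
clock: 1.98
tcp_pos: [0.4494, 0.2734, 0.1302]
orientation: [-0.0, -0.019, 1.0, -0.0]
wrist_force: [0.1, -0.2, -0.1]
finger_gap: 0.0002
grip_force: 0.0
```

Emit:
{"api": "carry_out", "payload": {
  "series": [
    {"delta_rot": [0,0,0],"travel": [0,0,-0.9],"fingers": 1},
    {"delta_rot": [0,0,0],"travel": [0,0,-0.9],"fingers": 1},
    {"delta_rot": [0,0,0],"travel": [0,0,0],"fingers": 1}
  ]
}}

```text
clock: 2.35
tcp_pos: [0.4475, 0.2731, 0.0844]
orientation: [-0.002, -0.019, 1.0, -0.001]
wrist_force: [0.1, -0.8, -0.3]
finger_gap: 0.0001
grip_force: 0.0
```

Emit:
{"api": "carry_out", "payload": {
  "series": [
    {"delta_rot": [0,0,0],"travel": [0,-0.4,0],"fingers": 1},
    {"delta_rot": [0,0,0],"travel": [0,-0.3,0],"fingers": 1},
    {"delta_rot": [0,0,0],"travel": [0,-0.25,0],"fingers": 1},
    {"delta_rot": [0,0,0],"travel": [0,-0.2,0],"fingers": 1},
    {"delta_rot": [0,0,0],"travel": [0,-0.2,0],"fingers": 1}
  ]
}}

```text
clock: 2.98
tcp_pos: [0.4495, 0.2398, 0.0866]
orientation: [0.0, -0.019, 1.0, 0.0]
wrist_force: [0.5, 0.6, -0.0]
finger_gap: -0.0
grip_force: 0.0
```

Emit:
{"api": "carry_out", "payload": {
  "series": [
    {"delta_rot": [0,0,0],"travel": [0,-0.2,0],"fingers": 1},
    {"delta_rot": [0,0,0],"travel": [0,-0.2,0],"fingers": 1},
    {"delta_rot": [0,0,0],"travel": [0,-0.2,0],"fingers": 1}
  ]
}}

```text
clock: 3.35
tcp_pos: [0.4494, 0.2249, 0.0863]
orientation: [0.0, -0.019, 1.0, 0.0]
wrist_force: [-0.2, 0.5, 1.2]
finger_gap: 0.0
grip_force: 0.1
```

```bash
python3 - <<'E'
from h import *
a=cam("top")["color"][172:302,232:352]; b=cam("scene")["color"][170:320,190:350]
r=lambda i:cv2.resize(np.ascontiguousarray(i[:,:,::-1]),(390,500),interpolation=cv2.INTER_CUBIC)
cv2.imwrite("pics/p1.png",np.hstack([r(a),r(b)])); print(env.get_state()["tcp_pos"],env.get_state()["wrist_force"])
E
```

```text
[0.44933109 0.22471863 0.0862847 ] [-0.13507403 -0.36448729 -0.2846446 ]
```

View pics/p1.png

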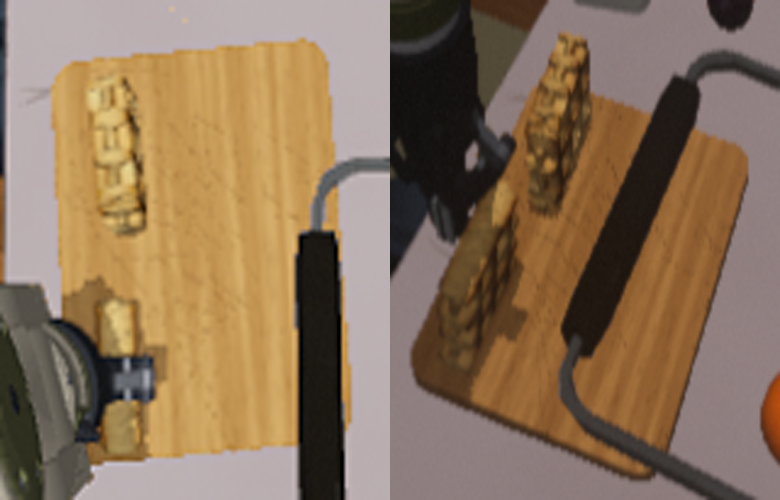

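```bash
python3 - <<'E'
from h import *
def proj(c,X):
    T=np.linalg.inv(c["world_from_camera"]); p=T[:3,:3]@X+T[:3,3]; 
    K=np.array([[c["fx"],0,c["cx"]],[0,c["fy"],c["cy"]],[0,0,1]])
    return cv2.projectPoints(np.array([[p[0],-p[1],-p[2]]]),np.zeros(3),np.zeros(3),K,np.array(c["D"],float))[0].ravel()
t=cam("top");s=cam("scene");p=env.get_state()["tcp_pos"]
for dz in(0,.03,.073,.15): print(proj(t,p+[0,0,dz]),proj(s,p+[0,0,dz]))
ims=[]
for c,(u,v) in((t,(265,262)),(s,(230,240))):
    i=c["color"][v-40:v+40,u-40:u+40,::-1]; ims.append(cv2.resize(np.ascontiguousarray(i),(400,400),interpolation=cv2.INTER_CUBIC))
cv2.imwrite("pics/p2.png",np.hstack(ims))
E
```

```text
[257.10779391 268.80751082] [215.11646225 239.13305668]
[254.88540315 269.50279361] [212.70250729 229.13629258]
[251.41828462 270.58675258] [209.01677323 213.84039009]
[244.21512017 272.83584223] [201.66023849 183.19238854]
```

View pics/p2.png

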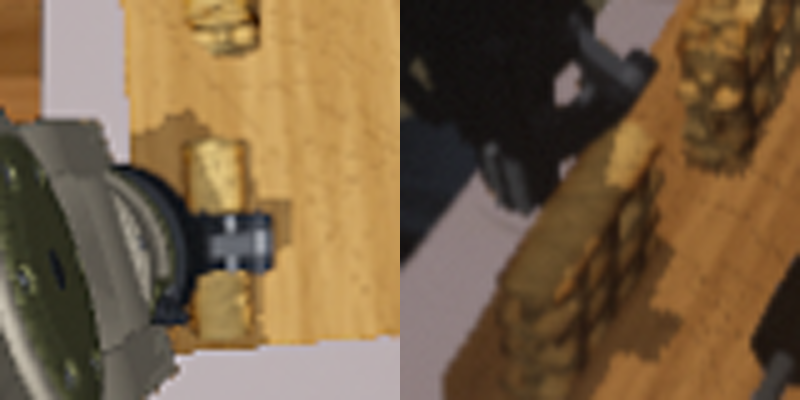

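The fingers are to the left of the near waffle with their tips at its top edge, around top px (262,269). The waffle is still upright, so I'll keep pushing.

Emit:
{"api": "carry_out", "payload": {
  "series": [
    {"delta_rot": [0,0,0],"travel": [0,-0.2,0],"fingers": 1},
    {"delta_rot": [0,0,0],"travel": [0,-0.2,0],"fingers": 1},
    {"delta_rot": [0,0,0],"travel": [0,-0.2,0],"fingers": 1},
    {"delta_rot": [0,0,0],"travel": [0,-0.2,0],"fingers": 1}
  ]
}}

```text
clock: 4.05
tcp_pos: [0.4494, 0.2048, 0.0863]
orientation: [0.0, -0.019, 1.0, 0.0]
wrist_force: [-0.3, 0.9, -0.5]
finger_gap: -0.0
grip_force: 0.0
```

Emit:
{"api": "carry_out", "payload": {
  "series": [
    {"delta_rot": [0,0,0],"travel": [0,-0.2,0],"fingers": 1},
    {"delta_rot": [0,0,0],"travel": [0,-0.2,0],"fingers": 1},
    {"delta_rot": [0,0,0],"travel": [0,-0.2,0],"fingers": 1},
    {"delta_rot": [0,0,0],"travel": [0,0,0],"fingers": 1},
    {"delta_rot": [0,0,0],"travel": [0,0,0],"fingers": 1}
  ]
}}

```text
clock: 4.68
tcp_pos: [0.4495, 0.1902, 0.0864]
orientation: [0.0, -0.019, 1.0, 0.0]
wrist_force: [0.3, 0.2, -0.1]
finger_gap: -0.0002
grip_force: 0.0
```

```bash
cat > v.py <<'E'
from h import *
import sys
a=cam("top")["color"][172:302,232:352]; b=cam("scene")["color"][170:320,190:350]
r=lambda i,s:cv2.resize(np.ascontiguousarray(i[:,:,::-1]),s,interpolation=cv2.INTER_CUBIC)
cv2.imwrite(sys.argv[1],np.hstack([r(a,(360,390)),r(b,(416,390))])); print(env.get_state()["tcp_pos"],env.get_state()["wrist_force"])
E
python3 v.py pics/p3.png
```

```text
[0.44944321 0.19029927 0.0863394 ] [ 0.74806489  0.90804508 -0.88332441]
```

View pics/p3.png

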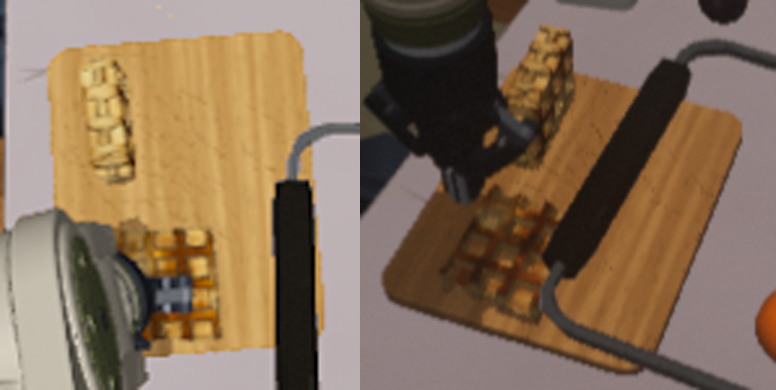

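The near waffle now lies flat on the board's near part, at about left-panel (130–218, 230–350). Next I'll back off and push the far waffle.

Emit:
{"api": "carry_out", "payload": {
  "series": [
    {"delta_rot": [0,0,0],"travel": [0,0.6,0.2],"fingers": 1},
    {"delta_rot": [0,0,0],"travel": [0,0.8,0.2],"fingers": 1},
    {"delta_rot": [0,0,0],"travel": [0,0.8,0],"fingers": 1},
    {"delta_rot": [0,0,0.2],"travel": [0.5,0.6,0],"fingers": 1},
    {"delta_rot": [0,0,0.3],"travel": [0.9,0,0],"fingers": 1}
  ]
}}

```text
clock: 5.4
tcp_pos: [0.4841, 0.2625, 0.0967]
orientation: [0.0, -0.046, 0.999, 0.0]
wrist_force: [-0.0, -0.3, 0.5]
finger_gap: -0.0001
grip_force: 0.0
```

Emit:
{"api": "carry_out", "payload": {
  "series": [
    {"delta_rot": [0,0,0.3],"travel": [0.9,0,0],"fingers": 1},
    {"delta_rot": [0,0,0.3],"travel": [0.9,0,0],"fingers": 1},
    {"delta_rot": [0,0,0.3],"travel": [0.9,0,-0.2],"fingers": 1},
    {"delta_rot": [0,0,0],"travel": [0.9,0,-0.2],"fingers": 1},
    {"delta_rot": [0,0,0],"travel": [0,0,0],"fingers": 1}
  ]
}}

```text
clock: 6.02
tcp_pos: [0.5754, 0.2611, 0.0859]
orientation: [0.0, -0.089, 0.996, 0.0]
wrist_force: [-0.7, 0.3, -0.1]
finger_gap: 0.0
grip_force: 0.0
```

Emit:
{"api": "carry_out", "payload": {
  "series": [
    {"delta_rot": [0,0,0],"travel": [0.07,-0.4,0],"fingers": 1},
    {"delta_rot": [0,0,0],"travel": [0.07,-0.4,0],"fingers": 1},
    {"delta_rot": [0,0,0],"travel": [0.05,-0.25,0],"fingers": 1},
    {"delta_rot": [0,0,0],"travel": [0.04,-0.2,0],"fingers": 1},
    {"delta_rot": [0,0,0],"travel": [0.04,-0.2,0],"fingers": 1}
  ]
}}

```text
clock: 6.65
tcp_pos: [0.5812, 0.2235, 0.0865]
orientation: [0.0, -0.089, 0.996, 0.0]
wrist_force: [-0.5, 0.4, -0.6]
finger_gap: 0.0001
grip_force: 0.0
```

Emit:
{"api": "carry_out", "payload": {
  "series": [
    {"delta_rot": [0,0,0],"travel": [0.04,-0.2,0],"fingers": 1},
    {"delta_rot": [0,0,0],"travel": [0.04,-0.2,0],"fingers": 1},
    {"delta_rot": [0,0,0],"travel": [0.04,-0.2,0],"fingers": 1},
    {"delta_rot": [0,0,0],"travel": [0.04,-0.2,0],"fingers": 1}
  ]
}}

```text
clock: 7.15
tcp_pos: [0.5852, 0.2036, 0.0863]
orientation: [-0.0, -0.089, 0.996, 0.0]
wrist_force: [0.7, 0.4, -0.5]
finger_gap: -0.0
grip_force: 0.0
```

Emit:
{"api": "carry_out", "payload": {
  "series": [
    {"delta_rot": [0,0,0],"travel": [0.04,-0.2,0],"fingers": 1},
    {"delta_rot": [0,0,0],"travel": [0.04,-0.2,0],"fingers": 1},
    {"delta_rot": [0,0,0],"travel": [0.04,-0.2,0],"fingers": 1},
    {"delta_rot": [0,0,0],"travel": [0.04,-0.2,0],"fingers": 1},
    {"delta_rot": [0,0,0],"travel": [0,0,0],"fingers": 1}
  ]
}}

```text
clock: 7.78
tcp_pos: [0.5892, 0.1835, 0.0863]
orientation: [-0.0, -0.089, 0.996, 0.0]
wrist_force: [0.2, -0.2, 0.1]
finger_gap: 0.0002
grip_force: 0.0
```

Emit:
{"api": "carry_out", "payload": {
  "series": [
    {"delta_rot": [0,0,0],"travel": [0,0,0],"fingers": 1},
    {"delta_rot": [0,0,0],"travel": [0,0.8,0.4],"fingers": 1},
    {"delta_rot": [0,0,0],"travel": [0,1,0.6],"fingers": 1},
    {"delta_rot": [0,0,0],"travel": [0,1,0.6],"fingers": 1},
    {"delta_rot": [0,0,0],"travel": [0,1,0.6],"fingers": 1}
  ]
}}

```text
clock: 8.4
tcp_pos: [0.589, 0.2813, 0.1426]
orientation: [0.0, -0.089, 0.996, 0.0]
wrist_force: [0.4, -1.1, 0.6]
finger_gap: 0.0003
grip_force: 0.0
```

Emit:
{"api": "carry_out", "payload": {
  "series": [
    {"delta_rot": [0,0,0],"travel": [-0.6,0.8,0.6],"fingers": 1},
    {"delta_rot": [0,0,0],"travel": [-0.8,0.8,0.6],"fingers": 1},
    {"delta_rot": [0,0,0],"travel": [-0.8,0.8,0.4],"fingers": 1},
    {"delta_rot": [0,0,0],"travel": [-0.8,0.6,0],"fingers": 1},
    {"delta_rot": [0,0,0],"travel": [0,0,0],"fingers": 1}
  ]
}}

```text
clock: 9.02
tcp_pos: [0.5117, 0.3553, 0.1814]
orientation: [-0.0, -0.09, 0.996, -0.0]
wrist_force: [0.8, 0.1, 0.4]
finger_gap: 0.0001
grip_force: 0.0
```

```bash
python3 v.py pics/p4.png
```

```text
[0.51346428 0.35402842 0.18102788] [0.61321075 0.03560689 0.4955426 ]
```

View pics/p4.png

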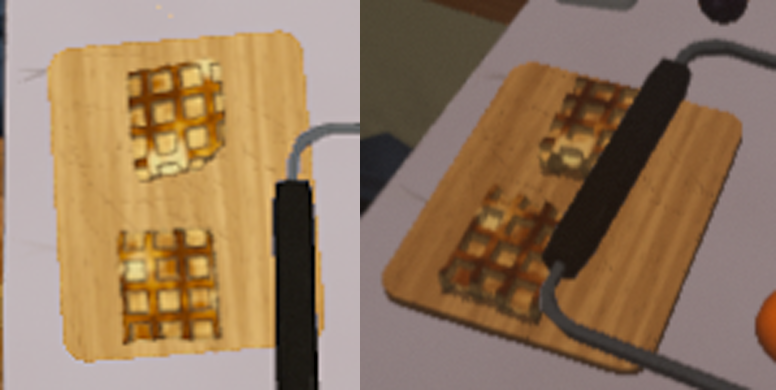

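Both waffles lie flat on the board, at left-panel (128–225, 60–180) and (120–215, 230–342), with a gap between them. The board hasn't moved and the robot is clear.

```bash
python3 -c "
from workcell import env
print(env.hand_in())"
```

```text
the job is handed in; nothing more can be done
None
```

I pushed both waffles over to the right; they lie flat side by side on the board with a gap between them, the board, mandarin, egg and plum weren't touched, and the job is handed in at about 9 s of the 38 s allowed (the hand-in gave no verdict).

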